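# Open the jewellery showcase by its concealed catch

## Robot

A 6-joint arm with a two-finger parallel gripper is mounted at the origin on the work surface. World frame = base frame: x ahead of the robot, y to its left, z up, the work surface at z = 0. Lengths are in m, angles in rad, forces in N, time in s.
With the tool pointing down it reaches from about 0.375 to 0.975 m from the base axis. Payload 3.8 kg.
Tool frame: the origin (TCP) lies midway between the tips of the shut fingers; the grasp point (between the pads) lies 19 mm behind it; z points along the fingers, y is the direction in which the jaws open and shut (so a half turn about z gives the same grasp; the last joint's range is limited). The gripper opens to 85 mm and grips with 20 to 120 N. Pads are 22 mm wide; open, the fingers measure 114 mm over their backs; the gripper's body (76 mm by 85 mm) begins 54 mm behind the grasp point. The pads swing forward as they close: fully open they stand 13 mm farther back than shut.
Start: joints at [1.196, 0.264, 1.604, -0, 1.274, -0.037], TCP at [0.224, 0.637, 0.231] pointing down, gripper open.
Joint ranges: [-2.63, 2.63], [-0.94, 2.18], [0.31, 2.57], [-1.31, 4.45], [0, 2.66], [-2.55, 2.55]. Speed limits (rad/s): [2.57, 2.57, 3.14, 3.14, 3.14, 3.14].

## Interface

Orientations are given as a rotation vector (axis times angle).
In Python, from workcell import bot gives the robot as it stands.
- The arm moves only by the tool drive_tool, never from a script. Its argument "steps" is a list of rows, each a list of 2 entries, a list of its own where there are three numbers: the shift along the tool's x, y, z in mm, then the turn about the tool's z in degrees. In form: [[[dx, dy, dz], twist], ...]. A call has 1 to 8 rows; each row shifts and turns the commanded pose from where the row before left it, along the tool's axes as they then stand; what a row does not reach is not made up. A row lasts 1/12 s, in which the tool goes at most 41.7 mm and 7.16 degrees, less where a joint would pass 70% of its speed; a pose out of reach is approached as far as the arm can. A call is refused whole if a number of a shift passes 41.7 or a number of a turn 7.16, either way. A call with a gripper value outside its range is refused whole. "jaw" is the opening, from 0 (shut) to 1 (fully open), set as the call begins (left out, the last holds). The fingers move at their own pace and stop on an object; "force" is the grip in N (left out, the last holds). Time passes only in rows, so rows that do not move let the fingers close. It gives the time, the measured TCP pose, the force and the opening at its end, in the units of the state.
- bot.read_state(): the state, without advancing time (a new reading comes with each control period).
- bot.read_camera(name): name is "scene" or "top" or "wrist"; returns the picture (480x640x3 uint8, red, green, blue); there is no depth.
- bot.camera_info(name): a dict with "fx", "fy", "cx", "cy" (pixels), "position" and "attitude" of the camera in the world. Camera axes: x right, y down, z forward; pixel columns grow to the right and rows downward; lengths in m; the calibration is good to about 2 mm. The wrist camera is an equidistant fisheye: a pixel r from the principal point sees the ray r / f radians off the axis. A picture is of the moment at which its call begins: read the wrist's pose just before it. camera_info takes no time and is no camera call; for the wrist camera it gives the pose at the moment of the call.
- bot.finish_job(): hands the job in, once; it reports no verdict.
The state is a dict: "time": time; "q": joint angles; "joint_vel": joint speeds; "joint_torque": joint torques, N m; "tool_pos": TCP position; "tcp_rot": TCP orientation; "wrist_force": force on the tool from outside, world axes, zero at the start; "torque": the same for the moment, N m; "width": opening from 0.0 (shut) to 1.0 (fully open).
Only numpy, scipy, OpenCV 4.12 (cv2) and the standard library are available. Lean on these libraries where they do the work, as an engineer would, in place of code of your own. Each camera call takes 0.05 s, during which the arm holds its last target.

## Task

Open the jewellery showcase on the counter without grasping anything. Feel with closed fingers along the row of five wooden panels in front of its lid for the one that sits slightly low, the hidden catch, and press it down until the lid springs half open; let it come back up. Then, with a fingertip under the lid's raised front edge, gently push the lid up and right back until it rests open past upright, and leave the goods standing round the case where they are.

Things in the scene. Friction and masses are not known exactly. Their poses are not given: they have to be found in the camera images.
- showcase: wooden jewellery showcase, 240 (x) x 280 (y) x 75 mm, fixed to the counter; origin under its centre, z up, front (-x side) towards the robot. In front of its lid lies a row of five wooden panels, side by side along y, each filling 46 (x) x 50 (y) mm, tops at z = 75 mm, flush with the 10 mm rails before and behind them; centres at x = -87 mm, y = -100, -50, 0, 50, 100 mm
- row_mid (a point): centre of the top of the middle panel of the row, axes as the showcase's. Any one of the five, not known beforehand, is the catch's press plate: same wood, 41 x 45 mm with a dark 2.5 mm gap round it, its top 2.5 mm below the other panels, which are rigid
- catch (a joint): travel of the press plate straight down, m: 0 at rest, 0.006 fully down; sprung (1.5 N to start, 5 N fully down); draws the lid's bolt at 0.004; comes back up when let go
- lid_angle (a joint): lid angle, rad: 0 shut and bolted, 1.57 upright, 1.85 on its stop, leaning back. When the bolt is drawn the lid springs half open by itself, to about 0.75 (0.65 to 0.95), and stays there; pushed past upright it falls slowly back on to its stop. Moving it takes about 1 N at the front edge, so long as the push lifts the edge round the hinge
- lid_edge (a point): middle of the lid's front edge, half way up its 12 mm thickness; the lid is a wooden frame with a clear pane, 156 mm from hinge to front edge, 278 mm wide. Shut, this edge is at x = -60 mm, z = 82 mm of the showcase. The point's z axis points out of the lid's top
- lid_hinge (a point): middle of the lid's hinge axis, which runs along the showcase's y, at x = 96 mm, z = 82 mm of the showcase
- lid: the lid's frame with its pane, 0.3 kg, moving with the lid; origin on the hinge axis, its x pointing from the front edge to the hinge
- candle_jar: bystander: white ceramic candle jar with a wooden lid, 76 mm across, 85 mm tall; origin under its centre
- tea_tin: bystander: round green tea tin with a steel lid, 68 mm across, 110 mm tall; origin under its centre
- cream_jar: bystander: low brown glass cream jar with a black lid, 52 mm across, 36 mm tall; origin under its centre
- ring_dish: bystander: small blue glazed dish, 70 mm across, 24 mm tall; origin under its centre
- honey_jar: bystander: honey jar with a brass lid, 60 mm across, 75 mm tall; origin under its centre
- mug: bystander: blue glazed mug, 80 mm across, 95 mm tall, handle towards its +y; origin under its centre
- card_holder: bystander: wooden foot 50 x 130 mm with a stack of greeting cards standing in it, 93 mm tall; origin under its centre

How it is judged:
On the way:
1. the press plate of the catch is pressed down at least 4.5 mm (value of joint catch above 0.0045 m), for 0.02 s.
At the end, for the whole second after the job is handed in: the lid rests open past upright (over 1.6 rad), the press plate is back up (under 1.5 mm), the goods round the case within 20 mm of where they stood (value of joint lid_angle above 1.6 rad and value of joint catch below 0.0015 m and not (distance of any of candle_jar, tea_tin, cream_jar, ring_dish, honey_jar, mug, card_holder from where it was at the start of the episode above 0.02 m)); the robot touches nothing.
It fails at once if one of the goods is lifted, or shifted by more than 20 mm (distance of any of candle_jar, tea_tin, cream_jar, ring_dish, honey_jar, mug, card_holder from where it was at the start of the episode above 0.02 m).
It fails at once if the lid is squeezed or shoved with more than 30 N (contact force between the fingers and lid above 30 N).
It also fails if it takes over 58 s, if anything falls off the work surface, if the arm or the gripper's body presses on something with over 40 N, if the wrist force passes 120 N, or if a joint passes its speed limit or range.

## Working session

There is one attempt and no reset: what is moved stays moved. The work goes in short steps, Python scripts to look and compute and a tool call to move; the robot and the scene stay as the last step left them, time stands still between calls to the robot, and variables do not carry over. Pictures are saved under pics/ and viewed, and the job is handed in when it is done.

Besides the shell and the picture viewer there is one more tool, called after "Call:" in YAML: its name, and indented under it one key for each argument. drive_tool: Moves the arm, as the interface text tells. Its arguments: {"type":"object","properties":{"steps":{"type":"array","items":{"type":"array"}},"jaw":{"type":"number"},"force":{"type":"number"}},"required":["steps"]}

```bash
mkdir -p pics
python3 - <<'E'
from workcell import bot
import cv2
s=bot.read_state();print(s)
for n in("scene","top","wrist"):
    print(n,bot.camera_info(n))
    cv2.imwrite(f"pics/{n}0.png",bot.read_camera(n)[:,:,::-1])
E
```

```text
{'time': 0.0, 'q': array([ 1.19607059e+00,  2.64767254e-01,  1.60537429e+00,  1.13671964e-05,
        1.27371763e+00, -3.68778957e-02]), 'joint_vel': array([-2.50475029e-04,  1.44964105e-04, -5.59330388e-05, -2.36065244e-04,
       -1.95975743e-03, -1.55549724e-04]), 'joint_torque': array([-4.17261137e-03, -5.15127218e+01, -3.67300200e+01, -4.85661876e-04,
        1.32826509e-02,  3.29049624e-05]), 'tool_pos': array([0.22344775, 0.63616131, 0.22995239]), 'tcp_rot': array([-0.52809503, -3.09640617,  0.0034811 ]), 'wrist_force': array([-0.0072705 , -0.05882624, -0.45488053]), 'torque': array([0.02318034, 0.01914262, 0.02701961]), 'width': 0.996649347835069}
scene {'fx': 554.2051052567259, 'fy': 554.2051052567259, 'cx': 328.91757436082315, 'cy': 251.5922848127592, 'position': array([ 1.54946259, -0.08405874,  0.76154401]), 'attitude': array([-1.63821056, -1.56115865,  0.83986291])}
top {'fx': 617.6082512306772, 'fy': 617.6082512306772, 'cx': 319.057133259745, 'cy': 238.05813680506088, 'position': array([0.40502774, 0.02240266, 1.36408954]), 'attitude': array([-2.17110625,  2.21611764, -0.10189162])}
wrist {'fx': 371.64829954431775, 'fy': 371.64829954431775, 'cx': 324.2434822372868, 'cy': 242.2774133431618, 'position': array([0.14652625, 0.66310477, 0.37356582]), 'attitude': array([2.33610532, 1.65708606, 0.26645559])}
```

View pics/top0.png

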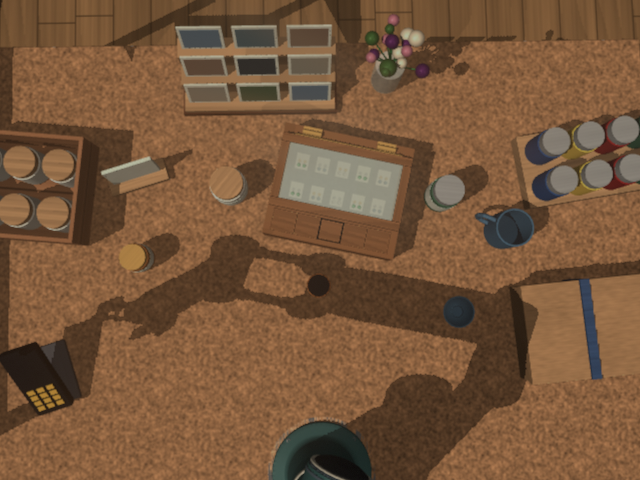

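View pics/scene0.png

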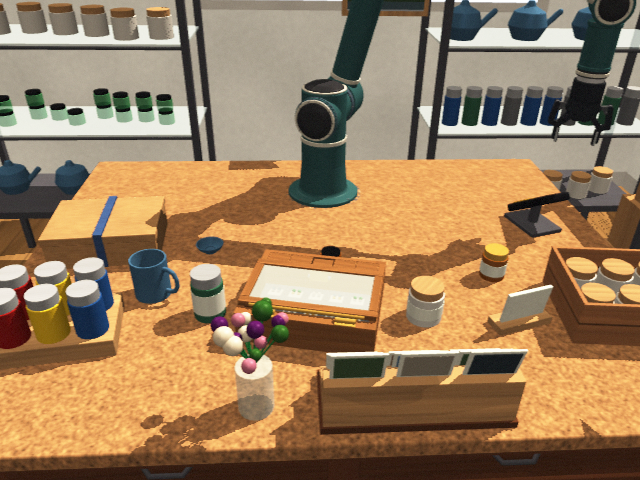

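View pics/wrist0.png

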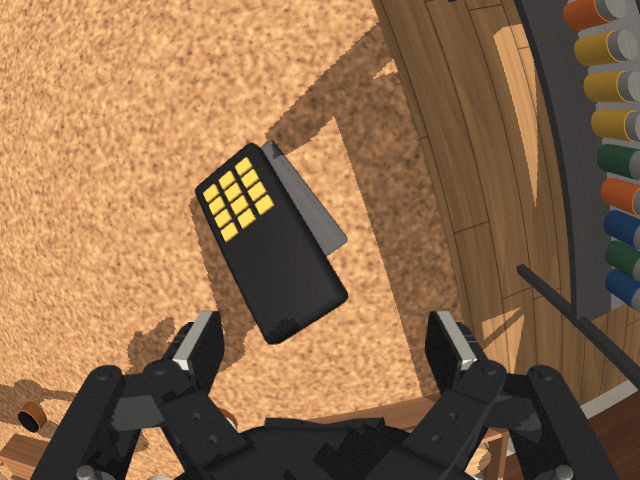

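The top view shows the case around (340,190), its front edge running from about (264,235) to (393,257). A dark-edged panel sits near (331,231), the middle of the row. I'll zoom in to confirm.

```bash
cat > h.py <<'E'
import numpy as np,cv2
from scipy.spatial.transform import Rotation as R
from workcell import bot
def ray(n,u,v,z):
    c=bot.camera_info(n);d=R.from_rotvec(c["attitude"]).apply([(u-c["cx"])/c["fx"],(v-c["cy"])/c["fy"],1]);p=c["position"]
    return p+d*(z-p[2])/d[2]
def proj(n,P):
    c=bot.camera_info(n);q=R.from_rotvec(c["attitude"]).inv().apply(np.atleast_2d(P)-c["position"])
    return np.c_[c["cx"]+c["fx"]*q[:,0]/q[:,2],c["cy"]+c["fy"]*q[:,1]/q[:,2]]
E
python3 - <<'E'
import cv2
im=cv2.imread("pics/top0.png");cv2.imwrite("pics/topz.png",cv2.resize(im[110:270,250:450],None,fx=4,fy=3.75*4/3.75-0.25,interpolation=cv2.INTER_CUBIC))
im=cv2.imread("pics/scene0.png");cv2.imwrite("pics/scz.png",cv2.resize(im[235:355,235:395],None,fx=5,fy=5,interpolation=cv2.INTER_CUBIC))
E
```

```text
(no output)
```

View pics/topz.png

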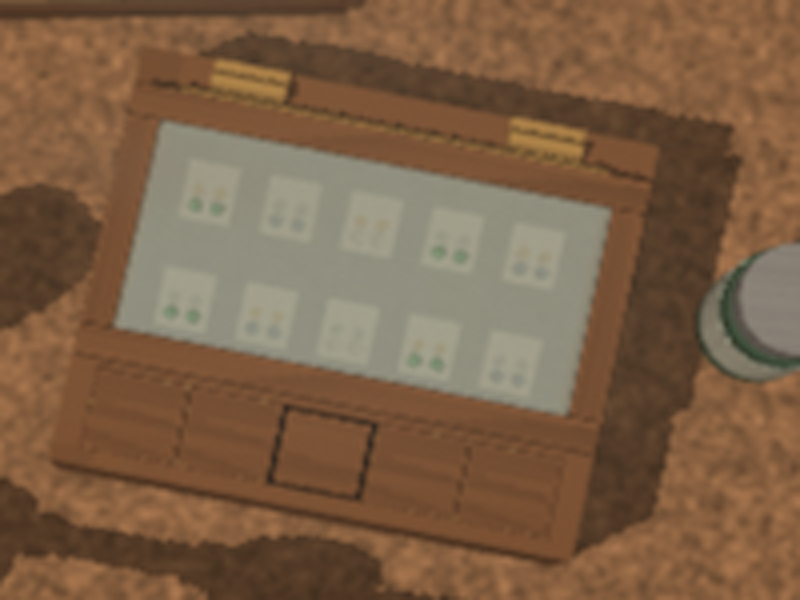

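View pics/scz.png

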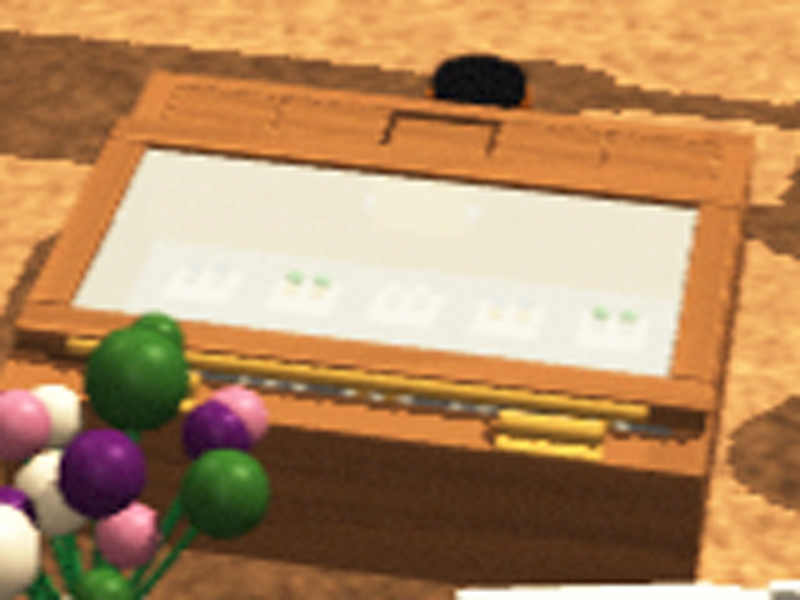

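The zoom shows that the middle panel has the dark gap. Its corners are at about (286,406), (376,423), (361,498) and (270,482) in the zoomed picture. Next I'll work out the poses.

Run:
```python
from h import *
f=lambda a,b,z:ray("top",250+a/4,110+b/3.75,z)
C=np.array([f(*p,.0738) for p in[(286,406),(376,423),(361,498),(270,482)]]);m=C.mean(0);print("plate",m)
FL=f(55,462,.075);FR=f(572,560,.075);BL=f(140,47,.075);BR=f(657,152,.075)
print(FL,FR,BL,BR,np.linalg.norm(FL-FR),np.linalg.norm(FL-BL))
d=FL-FR;e=BL-BR;d=d+e;yaw=np.arctan2(-d[0],d[1]);print("yaw",yaw,np.degrees(yaw))
ctr=(FL+FR+BL+BR)/4;Rz=R.from_euler('z',yaw);print("ctr",ctr)
print("row_mid from ctr",ctr+Rz.apply([-.087,0,0]))
for n,u,v,h in[("candle",228,180,.085),("tea",448,189,.11),("cream",318,285,.036),("dish",459,311,.024),("honey",132,257,.075),("mug",513,228,.095),("card",135,175,.05)]:
    w=ray("top",u,v,h);print(n,w,"case:",Rz.inv().apply(w-ctr*[1,1,0]))
s=bot.read_state();M=R.from_rotvec(s["tcp_rot"]).as_matrix();print(M.round(3))
a=M[:,1];print("tool y yaw",np.degrees(np.arctan2(a[1],a[0])))
```

```text
plate [ 0.5143006  -0.02927533  0.0738    ]
[0.51146616 0.11117012 0.075     ] [ 0.45129227 -0.15804337  0.075     ] [0.7459415  0.06274122 0.075     ] [ 0.68113108 -0.21015116  0.075     ] 0.2758564818306669 0.23942440733707332
yaw -0.22659384774780625 -12.982871139579252
ctr [ 0.59745775 -0.0485708   0.075     ]
row_mid from ctr [ 0.51268171 -0.0290254   0.075     ]
candle [0.62340117 0.1832735  0.085     ] case: [-0.02680585  0.23174617  0.085     ]
tea [ 0.59232509 -0.27085145  0.11      ] case: [ 0.04493606 -0.21775166  0.11      ]
cream [ 0.40096438 -0.00064768  0.036     ] case: [-0.20223686  0.00255392  0.036     ]
dish [ 0.33826976 -0.30515003  0.024     ] case: [-0.19491941 -0.30824948  0.024     ]
honey [0.46726094 0.3850029  0.075     ] case: [-0.22427519  0.39324039  0.075     ]
mug [ 0.51048445 -0.40684509  0.095     ] case: [-0.00426021 -0.36865523  0.095     ]
card [0.64373531 0.385799   0.05      ] case: [-0.05249084  0.43366282  0.05      ]
[[-0.943  0.331 -0.001]
 [ 0.331  0.943 -0.002]
 [ 0.    -0.002 -1.   ]]
tool y yaw 70.64358734529165
```

Call:
drive_tool:
  steps:
    - [[0,0,0],-6.4]
    - [[-21,-29,0],0]
    - [[-21,-29,0],0]
    - [[-21,-29,0],0]
    - [[-21,-29,0],0]
    - [[-21,-29,0],0]
    - [[-21,-29,0],0]
    - [[-21,-29,0],0]
  jaw: 0
  force: 40

```text
time: 0.82
tool_pos: [0.3216, 0.4043, 0.2309]
tcp_rot: [-0.354, -3.122, 0.001]
wrist_force: [0.6, -0.5, 0.4]
width: -0.003
```

Call:
drive_tool:
  steps:
    - [[-21,-29,0],0]
    - [[-21,-29,0],0]
    - [[-21,-29,0],0]
    - [[-21,-29,0],0]
    - [[-21,-29,0],0]
    - [[-21,-29,0],0]
    - [[-21,-29,0],0]
    - [[-21,-29,0],0]

```text
time: 1.48
tool_pos: [0.4333, 0.1406, 0.2312]
tcp_rot: [0.354, 3.121, 0.0]
wrist_force: [-0.9, -0.1, -0.1]
width: -0.0
```

```bash
cat > st.py <<'E'
from h import *
RM=np.array([.5135,-.029,0]);YAW=-.2266
def st():
    s=bot.read_state();M=R.from_rotvec(s["tcp_rot"]).as_matrix();p=s["tool_pos"]
    q=R.from_euler('z',YAW).inv().apply(p-RM)*1000+[-87,0,0]
    print("t",round(s["time"],2),"tcp",p.round(4),"case mm",q.round(1),"F",s["wrist_force"].round(2),"w",round(s["width"],3),"yaw err deg",round(np.degrees(np.arctan2(M[1,1],M[0,1])-np.pi/2-YAW),2),"z",M[:,2].round(3))
st()
E
python3 st.py
```

```text
t 1.48 tcp [0.4333 0.1406 0.2312] case mm [-203.3  147.2  231.2] F [-0.9  -0.08 -0.1 ] w -0.0 yaw err deg 0.04 z [ 0.  0. -1.]
```

Call:
drive_tool:
  steps:
    - [[-22,-29,0],0]
    - [[-22,-29,0],0]
    - [[-22,-30,15],0]
    - [[-22,-30,20],0]
    - [[-22,-29,30],0]
    - [[0,0,30],0]
    - [[0,0,0],0]

```text
time: 2.07
tool_pos: [0.501, -0.0227, 0.1338]
tcp_rot: [-0.359, -3.11, 0.0]
wrist_force: [-2.1, 0.3, -1.9]
width: 0.003
```

Run:
```python
from st import *
for n in("top","wrist"):
    im=bot.read_camera(n)[:,:,::-1]
    if n=="top": im=cv2.resize(im[110:270,250:450],None,fx=4,fy=3.75)
    cv2.imwrite(f"pics/{n}1.png",im)
```

```text
t 2.07 tcp [ 0.501  -0.0227  0.1338] case mm [-100.6    3.3  133.8] F [-2.09  0.28 -1.94] w 0.003 yaw err deg -0.18 z [-0.011  0.001 -1.   ]
```

View pics/wrist1.png

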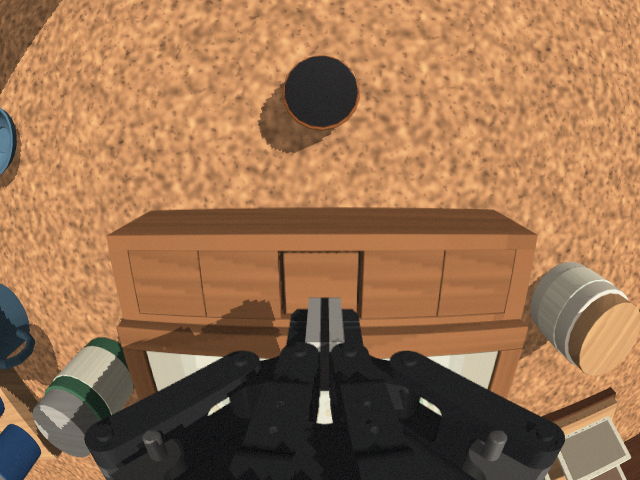

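View pics/top1.png

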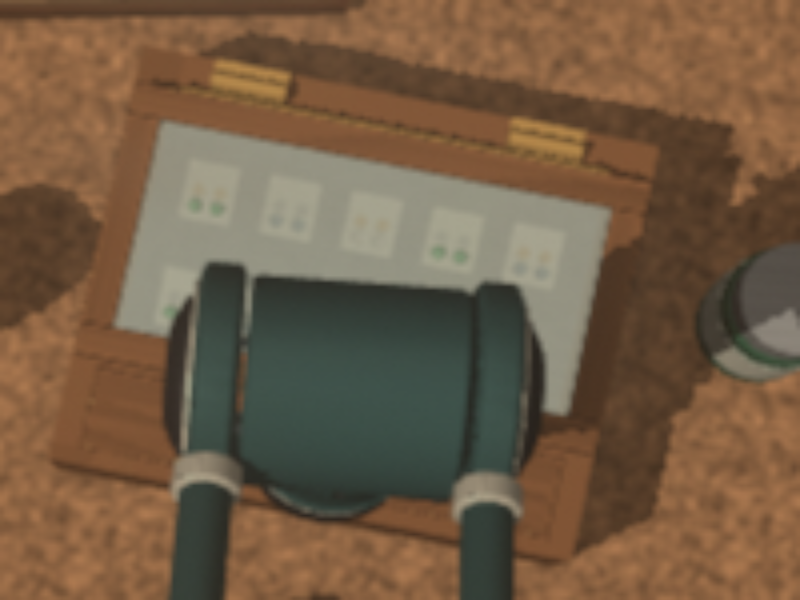

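The wrist view shows that only the middle panel has the wide dark gap: its sides are at columns 281 and 361, and its front edge is at row 251. I'll cross-check the alignment with a fisheye ray.

Run:
```python
from st import *
im=bot.read_camera("wrist");st()
c=bot.camera_info("wrist")
cv2.imwrite("pics/w2.png",cv2.resize(im[200:350,220:420],None,fx=4,fy=4)[:,:,::-1])
def wr(u,v,z):
    x=np.array([u-c["cx"],v-c["cy"]]);r=np.hypot(*x);t=r/c["fx"];d=np.r_[np.sin(t)*x/max(r,1e-9),np.cos(t)]
    d=R.from_rotvec(c["attitude"]).apply(d);return c["position"]+d*(z-c["position"][2])/d[2]
for u,v in[(281,285),(361,285),(322,251),(110,235),(534,235)]:
    w=wr(u,v,.075);print(u,v,(R.from_euler('z',YAW).inv().apply(w-RM)*1000+[-87,0,0]).round(1))
```

```text
t 2.17 tcp [ 0.5038 -0.0212  0.1387] case mm [-98.2   5.4 138.7] F [-1.03  0.12  1.38] w -0.003 yaw err deg -0.02 z [-0.004  0.001 -1.   ]
t 2.22 tcp [ 0.5053 -0.0209  0.1405] case mm [-96.8   6.  140.5] F [ 0.31 -0.27  0.36] w -0.001 yaw err deg 0.04 z [-0.001  0.    -1.   ]
281 285 [-80.3 -21.5  75. ]
361 285 [-80.4  28.3  75. ]
322 251 [-102.9    4.1   75. ]
110 235 [-113.3 -136.9   75. ]
534 235 [-113.6  143.8   75. ]
```

View pics/w2.png

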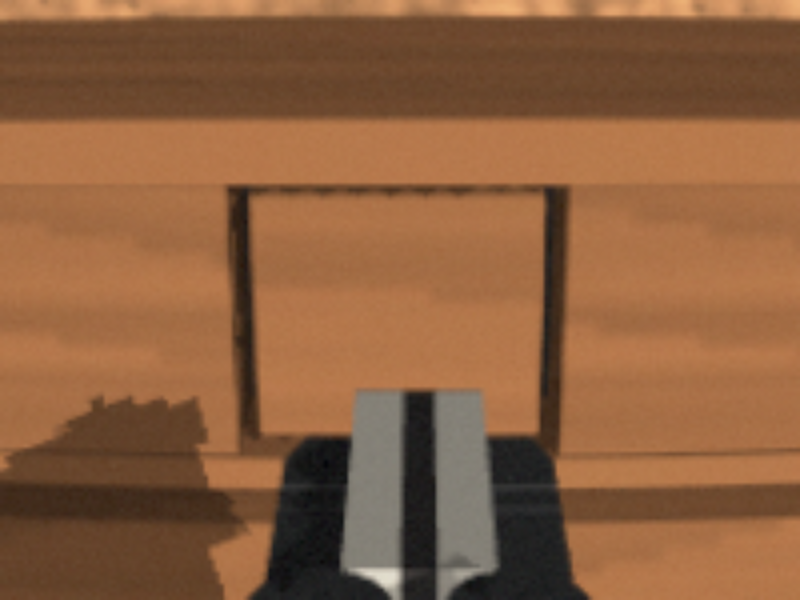

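Run:
```python
from st import *
c=bot.camera_info("wrist")
im=bot.read_camera("wrist");st()
cv2.imwrite("pics/w3.png",im[190:340,90:550,::-1].repeat(1,0))
def wr(u,v,z):
    x=np.array([u-c["cx"],v-c["cy"]]);r=np.hypot(*x);t=r/c["fx"];d=np.r_[np.sin(t)*x/max(r,1e-9),np.cos(t)]
    d=R.from_rotvec(c["attitude"]).apply(d);return c["position"]+d*(z-c["position"][2])/d[2]
g=im.astype(float).mean(2)
# plate gap sides along row 285, front edge of plate along col 322, front case edge
print([int(x) for x in g[285,270:295]],[int(x) for x in g[285,348:372]])
print([int(x) for x in g[220:265,322]])
```

```text
t 2.22 tcp [ 0.5053 -0.0209  0.1405] case mm [-96.8   6.  140.5] F [ 0.31 -0.27  0.36] w -0.001 yaw err deg 0.04 z [-0.001  0.    -1.   ]
t 2.27 tcp [ 0.5063 -0.0207  0.1416] case mm [-95.9   6.4 141.6] F [0.78 0.88 0.53] w -0.0 yaw err deg 0.08 z [ 0.002  0.    -1.   ]
[117, 117, 114, 115, 119, 116, 112, 87, 69, 43, 37, 26, 67, 104, 124, 122, 123, 125, 123, 123, 125, 123, 123, 123, 126] [124, 125, 122, 124, 123, 97, 34, 36, 46, 46, 48, 100, 120, 127, 126, 127, 125, 127, 126, 128, 126, 130, 127, 126]
[72, 76, 72, 76, 73, 80, 114, 126, 127, 126, 125, 127, 127, 127, 125, 126, 128, 125, 124, 124, 127, 117, 97, 53, 73, 116, 119, 120, 121, 116, 120, 122, 125, 118, 117, 116, 118, 117, 115, 117, 114, 111, 113, 113, 113]
```

Run:
```python
from st import *
# outlines of case top front edge from saved top0 in the initial view
im=cv2.imread("pics/top0.png")
c=[RM+R.from_euler('z',YAW).apply(np.array([x+87,y,75])/1000) for x,y in[(-120,-140),(-120,140),(120,140),(120,-140),(-107.5,-22.5),(-107.5,22.5),(-66.5,22.5),(-66.5,-22.5)]]
p=proj("top",c);q=((p-[250,110])*[4,3.75]);print(q.round(0).tolist())
v=cv2.resize(im[110:270,250:450],None,fx=4,fy=3.75,interpolation=cv2.INTER_CUBIC)
for a in(q[:4],q[4:]):cv2.polylines(v,[a.round().astype(int)],True,(255,255,0),1)
cv2.imwrite("pics/ov.png",v)
```

```text
t 2.27 tcp [ 0.5063 -0.0207  0.1416] case mm [-95.9   6.4 141.6] F [0.78 0.88 0.53] w -0.0 yaw err deg 0.08 z [ 0.002  0.    -1.   ]
[[572.0, 563.0], [48.0, 460.0], [143.0, 46.0], [660.0, 147.0], [357.0, 498.0], [273.0, 481.0], [289.0, 409.0], [373.0, 426.0]]
```

View pics/ov.png

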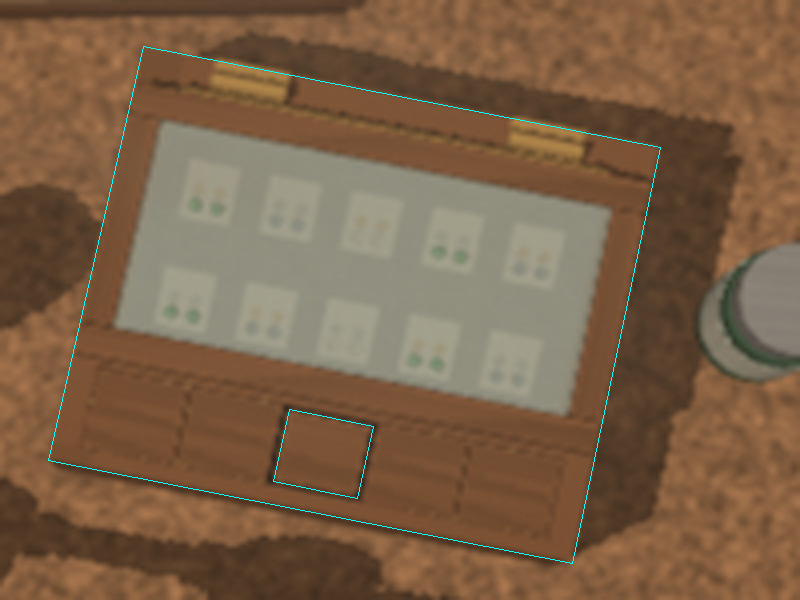

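Run:
```python
from st import *
c=bot.camera_info("wrist")
im=bot.read_camera("wrist");g=im.astype(float).mean(2)
def wr(u,v,z):
    x=np.array([u-c["cx"],v-c["cy"]]);r=np.hypot(*x);t=r/c["fx"];d=np.r_[np.sin(t)*x/max(r,1e-9),np.cos(t)]
    d=R.from_rotvec(c["attitude"]).apply(d);return c["position"]+d*(z-c["position"][2])/d[2]
L=[u for u in range(265,295) if g[285,u]<75];Rr=[u for u in range(345,375) if g[285,u]<75]
V=[v for v in range(235,265) if g[v,322]<90];E=[v for v in range(212,240) if g[v,322]>105][0]
print(L,Rr,V,E)
F=lambda w:(R.from_euler('z',YAW).inv().apply(w-RM)*1000+[-87,0,0]).round(1)
print(F(wr(L[0]-.5,285,.075)),F(wr(Rr[-1]+.5,285,.075)),F(wr(322,V[0]-.5,.075)),F(wr(322,E-.5,.075)))
print("cam",F(c["position"]),"z",R.from_rotvec(c["attitude"]).apply([0,0,1]))
```

```text
t 2.27 tcp [ 0.5063 -0.0207  0.1416] case mm [-95.9   6.4 141.6] F [0.78 0.88 0.53] w -0.0 yaw err deg 0.08 z [ 0.002  0.    -1.   ]
[277, 278, 279, 280, 281] [353, 354, 355, 356, 357] [240, 241, 242] 224
[-78.7 -24.   75. ] [-78.9  26.7  75. ] [-108.7    4.5   75. ] [-118.6    4.5   75. ]
cam [-177.7    5.9  284.9] z [ 0.31118181 -0.07183996 -0.94763121]
```

Call:
drive_tool:
  steps:
    - [[-2,-5,15],0]
    - [[0,0,20],0]
    - [[0,0,15],0]
    - [[0,0,8],0]
    - [[0,0,0],0]
    - [[0,0,0],0]
    - [[0,0,0],0]

```text
time: 2.9
tool_pos: [0.5076, -0.0263, 0.0837]
tcp_rot: [0.353, 3.119, 0.0]
wrist_force: [0.7, 0.3, 0.6]
width: -0.004
```

```bash
python3 st.py
```

```text
t 2.9 tcp [ 0.5076 -0.0263  0.0837] case mm [-93.3   1.3  83.7] F [0.68 0.3  0.64] w -0.004 yaw err deg 0.07 z [ 0.003 -0.    -1.   ]
```

Call:
drive_tool:
  steps:
    - [[0,0,6],0]
    - [[0,0,5],0]
    - [[0,0,2],0]
    - [[0,0,0],0]
    - [[0,0,0],0]

```text
time: 3.32
tool_pos: [0.5072, -0.0266, 0.0695]
tcp_rot: [0.354, 3.12, 0.0]
wrist_force: [1.7, 1.4, 2.4]
width: -0.003
```

Call:
drive_tool:
  steps:
    - [[0,0,1.5],0]
    - [[0,0,1.5],0]
    - [[0,0,0],0]
    - [[0,0,0],0]

```text
time: 3.65
tool_pos: [0.5072, -0.0267, 0.0666]
tcp_rot: [0.354, 3.12, 0.0]
wrist_force: [1.7, 1.0, 4.6]
width: -0.002
```

Call:
drive_tool:
  steps:
    - [[0,0,0.6],0]
    - [[0,0,0],0]
    - [[0,0,0],0]

```text
time: 3.9
tool_pos: [0.5072, -0.0267, 0.0665]
tcp_rot: [0.354, 3.12, 0.0]
wrist_force: [1.6, 0.9, 9.4]
width: 0.004
```

Run:
```python
from st import *
cv2.imwrite("pics/s2.png",bot.read_camera("scene")[:,:,::-1])
```

```text
t 3.9 tcp [ 0.5072 -0.0267  0.0665] case mm [-93.7   0.9  66.5] F [1.64 0.9  9.4 ] w 0.004 yaw err deg 0.02 z [ 0.002 -0.    -1.   ]
```

View pics/s2.png

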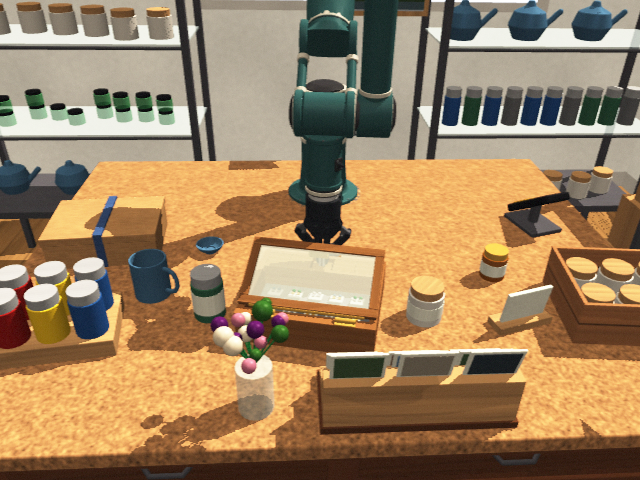

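Full travel is reached: the force rises against the stop at 66.5 mm. The scene picture shows the lid starting to rise, with its front edge near row 243. I'll let the plate come up, back off and look.

Call:
drive_tool:
  steps:
    - [[0,0,-6],0]
    - [[0,0,-10],0]
    - [[10,0,-8],0]
    - [[30,0,0],0]
    - [[30,0,-5],0]
    - [[10,0,-10],0]
    - [[0,0,0],0]
    - [[0,0,0],0]

```text
time: 4.62
tool_pos: [0.428, -0.0087, 0.1048]
tcp_rot: [0.354, 3.121, -0.0]
wrist_force: [1.2, -0.8, 0.9]
width: 0.001
```

Run:
```python
from st import *
for n in("scene","top","wrist"): cv2.imwrite(f"pics/{n}3.png",bot.read_camera(n)[:,:,::-1])
```

```text
t 4.62 tcp [ 0.428  -0.0087  0.1048] case mm [-174.9    0.6  104.8] F [ 1.2  -0.83  0.91] w 0.001 yaw err deg 0.04 z [ 0.001 -0.    -1.   ]
```

View pics/scene3.png

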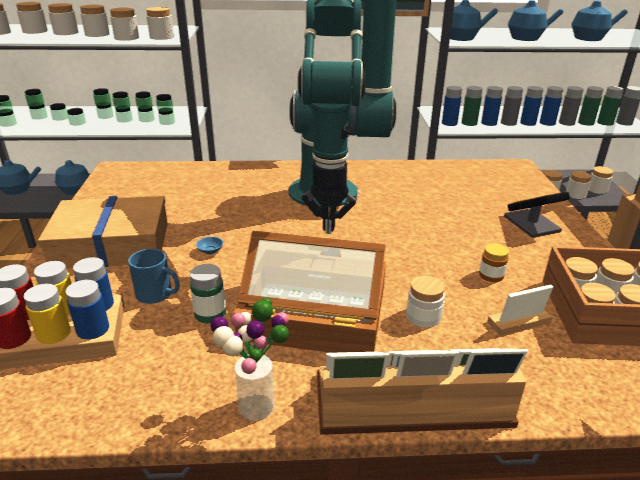

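View pics/top3.png

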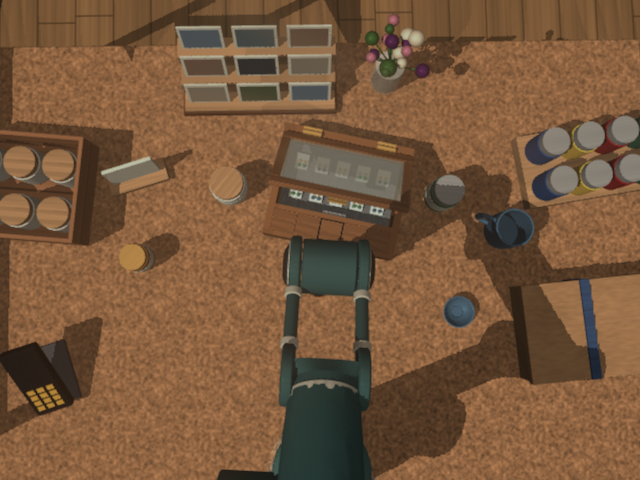

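View pics/wrist3.png

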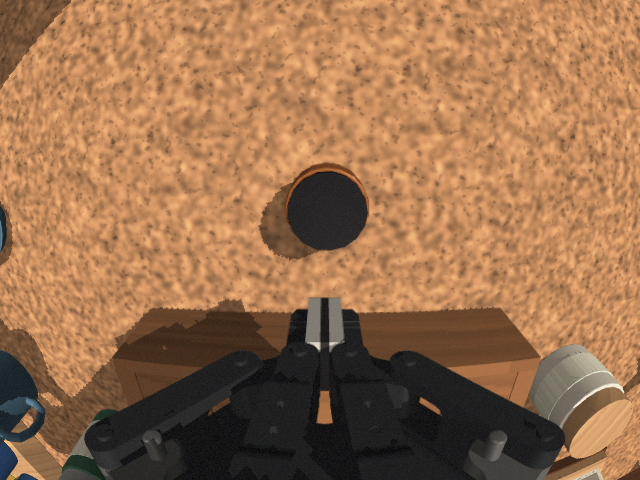

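The lid is open; in the top view its front edge runs from about (270,183) to (402,210). I'll let a couple of rows pass, then measure the angle.

Call:
drive_tool:
  steps:
    - [[0,0,-20],0]
    - [[0,0,-20],0]
    - [[0,0,-15],0]
    - [[0,0,0],0]
    - [[0,0,0],0]

```text
time: 5.18
tool_pos: [0.4296, -0.0089, 0.1599]
tcp_rot: [0.354, 3.12, -0.0]
wrist_force: [-0.3, 0.1, -0.8]
width: -0.002
```

Run:
```python
from st import *
im=bot.read_camera("top")[:,:,::-1]
cv2.imwrite("pics/t4.png",cv2.resize(im[110:270,250:450],None,fx=4,fy=3.75,interpolation=cv2.INTER_CUBIC))
sc=bot.read_camera("scene")[:,:,::-1]
cv2.imwrite("pics/s4.png",cv2.resize(sc[210:350,225:400],None,fx=4,fy=4,interpolation=cv2.INTER_CUBIC))
for th in(.6,.7,.8,.9,1.0):
    o=[]
    for y in(139,-139):
        for n in(6,-6):
            x=96-156*np.cos(th)+n*np.sin(th);z=82+156*np.sin(th)+n*np.cos(th)
            o.append(RM+R.from_euler('z',YAW).apply(np.array([x+87,y,z])/1000))
    print(th,"L top/bot,R top/bot",((proj("top",o)-[250,110])*[4,3.75]).round(0).tolist(),((proj("scene",o)-[225,210])*4).round(0).tolist())
```

```text
t 5.18 tcp [ 0.4296 -0.0089  0.1599] case mm [-173.3    0.7  159.9] F [-0.29  0.13 -0.84] w -0.002 yaw err deg 0.02 z [ 0.002 -0.    -1.   ]
0.6 L top/bot,R top/bot [[74.0, 273.0], [73.0, 289.0], [635.0, 384.0], [629.0, 398.0]] [[636.0, 136.0], [636.0, 146.0], [106.0, 82.0], [111.0, 92.0]]
0.7 L top/bot,R top/bot [[77.0, 251.0], [75.0, 268.0], [643.0, 362.0], [637.0, 379.0]] [[636.0, 126.0], [636.0, 134.0], [99.0, 71.0], [104.0, 79.0]]
0.8 L top/bot,R top/bot [[81.0, 226.0], [78.0, 245.0], [651.0, 338.0], [645.0, 357.0]] [[636.0, 118.0], [636.0, 124.0], [92.0, 63.0], [97.0, 69.0]]
0.9 L top/bot,R top/bot [[85.0, 199.0], [81.0, 220.0], [660.0, 312.0], [653.0, 332.0]] [[635.0, 114.0], [636.0, 117.0], [83.0, 58.0], [90.0, 61.0]]
1.0 L top/bot,R top/bot [[89.0, 171.0], [86.0, 193.0], [668.0, 285.0], [662.0, 306.0]] [[634.0, 112.0], [635.0, 113.0], [75.0, 55.0], [82.0, 57.0]]
```

View pics/t4.png

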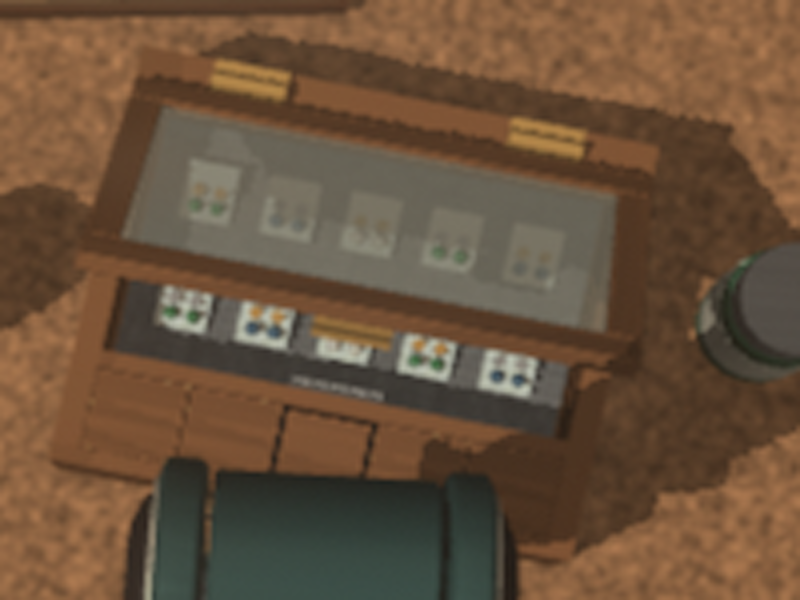

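View pics/s4.png

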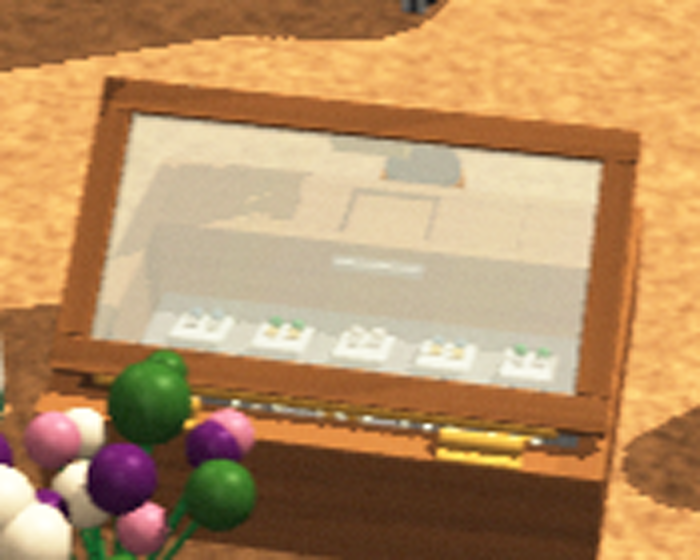

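Both views put the lid at about 0.71 rad: the lower front corner is at about x -26, z 179 in the case frame. A brass strike sits at mid-lid near (350,330) in the zoomed view, so I'll push 40 mm to one side of it.

Call:
drive_tool:
  steps:
    - [[-25,10,-4],0]
    - [[-30,10,-4],0]
    - [[-30,10,0],0]
    - [[-25,10,0],0]
    - [[-12,0,0],0]
    - [[0,0,0],0]
    - [[0,0,0],0]

```text
time: 5.87
tool_pos: [0.555, 0.0028, 0.1657]
tcp_rot: [-0.354, -3.118, 0.001]
wrist_force: [-0.3, 0.5, 0.3]
width: 0.001
```

Run:
```python
from st import *
cv2.imwrite("pics/w5.png",bot.read_camera("wrist")[:,:,::-1])
sc=bot.read_camera("scene")[:,:,::-1]
cv2.imwrite("pics/s5.png",cv2.resize(sc[150:350,225:400],None,fx=3,fy=3,interpolation=cv2.INTER_CUBIC))
```

```text
t 5.87 tcp [0.555  0.0028 0.1657] case mm [-53.7  40.3 165.7] F [-0.26  0.49  0.27] w 0.001 yaw err deg 0.02 z [-0.004  0.    -1.   ]
```

View pics/w5.png

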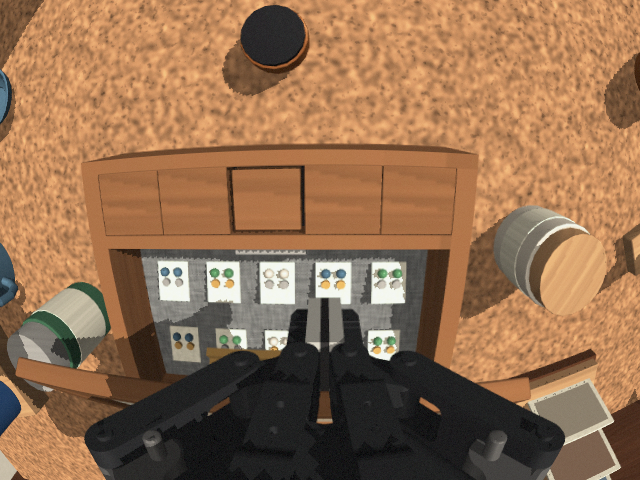

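View pics/s5.png

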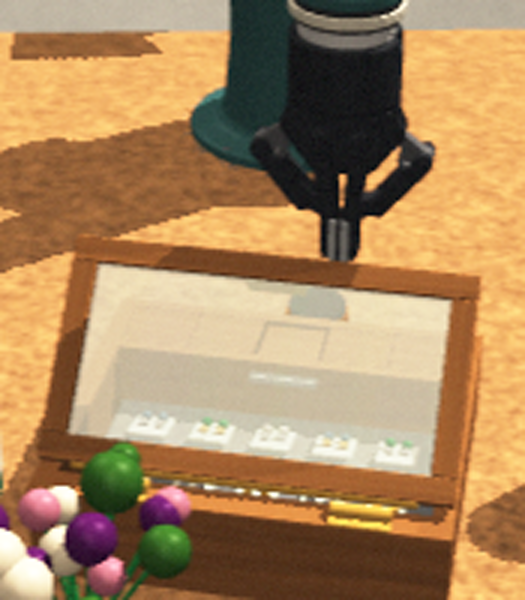

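The plate looks back up. The fingertip stands just in front of the edge, clear of the brass strike at (245,355) in the wrist view. Moving in gently.

Call:
drive_tool:
  steps:
    - [[-6,0,0],0]
    - [[-6,0,0],0]
    - [[-5,0,0],0]
    - [[-4,0,-1],0]
    - [[-4,0,-3],0]
    - [[0,0,0],0]
    - [[0,0,0],0]

```text
time: 6.55
tool_pos: [0.5812, -0.0028, 0.1719]
tcp_rot: [0.355, 3.121, 0.0]
wrist_force: [-0.1, 0.0, 0.0]
width: -0.001
```

```bash
python3 st.py
```

```text
t 6.55 tcp [ 0.5812 -0.0028  0.1719] case mm [-26.9  40.8 171.9] F [-0.14  0.04  0.04] w -0.001 yaw err deg 0.02 z [ 0.001 -0.    -1.   ]
```

Run:
```python
from st import *
sc=bot.read_camera("scene")[:,:,::-1]
cv2.imwrite("pics/s6.png",cv2.resize(sc[150:350,225:400],None,fx=3,fy=3,interpolation=cv2.INTER_CUBIC))
```

```text
t 6.55 tcp [ 0.5812 -0.0028  0.1719] case mm [-26.9  40.8 171.9] F [-0.14  0.04  0.04] w -0.001 yaw err deg 0.02 z [ 0.001 -0.    -1.   ]
```

View pics/s6.png

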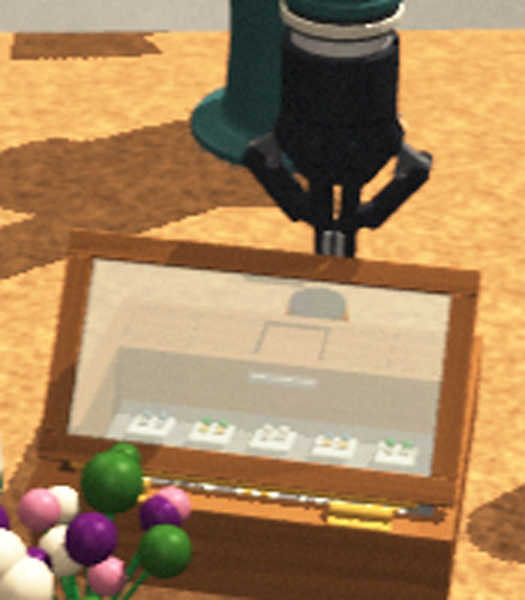

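The lid has already followed the tip a little, to about 0.8 rad, with negligible force. I'll carry on round the arc.

Call:
drive_tool:
  steps:
    - [[-6,0,-4],0]
    - [[-6,0,-5],0]
    - [[-6,0,-5],0]
    - [[-6,0,-5],0]
    - [[-6,0,-4],0]
    - [[-6,0,-3],0]
    - [[-6,0,-3],0]
    - [[-6,0,-3],0]

```text
time: 7.27
tool_pos: [0.6281, -0.0136, 0.2038]
tcp_rot: [0.354, 3.121, 0.0]
wrist_force: [0.6, -0.0, -0.2]
width: -0.001
```

Run:
```python
from st import *
sc=bot.read_camera("scene")[:,:,::-1]
cv2.imwrite("pics/s7.png",cv2.resize(sc[150:350,225:400],None,fx=3,fy=3,interpolation=cv2.INTER_CUBIC))
```

```text
t 7.27 tcp [ 0.6281 -0.0136  0.2038] case mm [ 21.2  40.8 203.8] F [ 0.57 -0.02 -0.21] w -0.001 yaw err deg 0.03 z [ 0.  0. -1.]
```

View pics/s7.png

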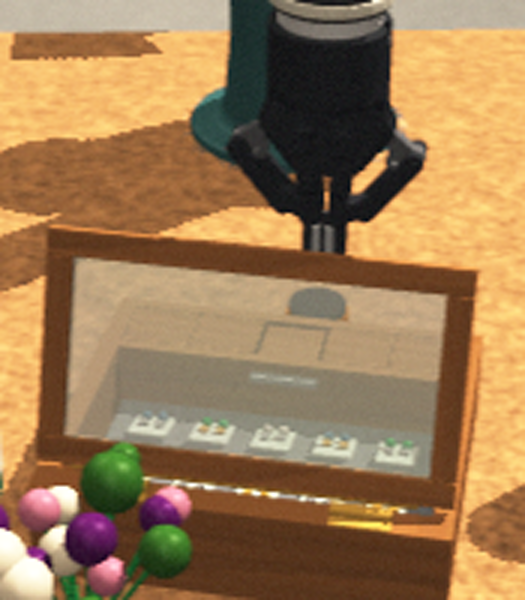

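The lid is following, now at about 1.1 to 1.2 rad. Continuing round.

Call:
drive_tool:
  steps:
    - [[-6,0,-4],0]
    - [[-6,0,-3],0]
    - [[-6,0,-3],0]
    - [[-6,0,-2],0]
    - [[-6,0,-2],0]
    - [[-6,0,-1],0]
    - [[-6,0,-1],0]
    - [[-6,0,0],0]

```text
time: 7.98
tool_pos: [0.6748, -0.0243, 0.2197]
tcp_rot: [0.354, 3.121, -0.0]
wrist_force: [-1.0, -0.0, 0.3]
width: -0.002
```

Call:
drive_tool:
  steps:
    - [[-6,0,0],0]
    - [[-6,0,0],0]
    - [[-6,0,0],0]
    - [[-5,0,0],0]
    - [[0,0,0],0]
    - [[0,0,0],0]

```text
time: 8.48
tool_pos: [0.6967, -0.0294, 0.2192]
tcp_rot: [-0.354, -3.121, 0.0]
wrist_force: [-0.3, 0.3, -0.0]
width: -0.001
```

Run:
```python
from st import *
sc=bot.read_camera("scene")[:,:,::-1]
cv2.imwrite("pics/s8.png",cv2.resize(sc[150:350,225:400],None,fx=3,fy=3,interpolation=cv2.INTER_CUBIC))
```

```text
t 8.48 tcp [ 0.6967 -0.0294  0.2192] case mm [ 91.6  40.8 219.2] F [-0.32  0.26 -0.04] w -0.001 yaw err deg 0.02 z [-0.  0. -1.]
```

View pics/s8.png

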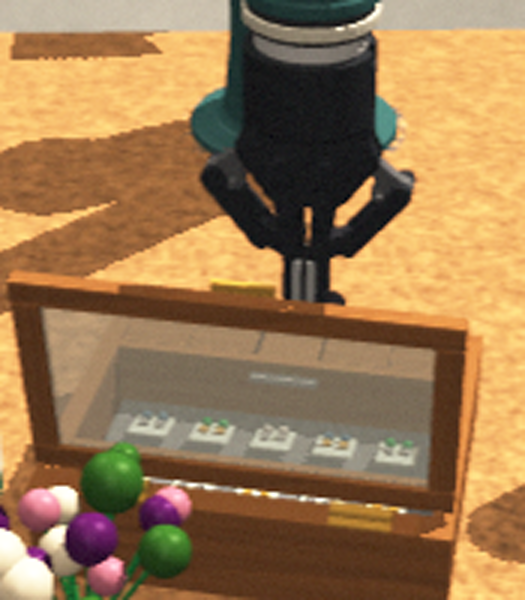

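The lid appears past upright and ahead of the finger. I'll back off and measure it.

Call:
drive_tool:
  steps:
    - [[10,0,0],0]
    - [[30,0,0],0]
    - [[35,0,0],0]
    - [[35,0,0],0]
    - [[35,0,0],0]
    - [[35,0,0],0]
    - [[20,0,0],0]
    - [[0,0,0],0]

```text
time: 9.2
tool_pos: [0.4966, 0.0165, 0.219]
tcp_rot: [-0.353, -3.119, -0.0]
wrist_force: [0.1, -0.0, -0.6]
width: -0.001
```

Call:
drive_tool:
  steps:
    - [[0,0,0],0]
    - [[0,0,0],0]
    - [[0,0,0],0]
    - [[0,0,0],0]
    - [[0,0,0],0]

```text
time: 9.62
tool_pos: [0.5024, 0.0153, 0.2193]
tcp_rot: [-0.355, -3.121, 0.0]
wrist_force: [0.5, 0.4, 0.5]
width: 0.0
```

Run:
```python
from st import *
sc=bot.read_camera("scene")[:,:,::-1];cv2.imwrite("pics/s9.png",sc)
cv2.imwrite("pics/s9z.png",cv2.resize(sc[210:350,200:400],None,fx=4,fy=4,interpolation=cv2.INTER_CUBIC))
cv2.imwrite("pics/t9.png",bot.read_camera("top")[:,:,::-1])
for th in(1.5,1.6,1.7,1.8,1.85):
    o=[]
    for y in(139,-139):
        for n in(6,-6):
            x=96-156*np.cos(th)+n*np.sin(th);z=82+156*np.sin(th)+n*np.cos(th)
            o.append(RM+R.from_euler('z',YAW).apply(np.array([x+87,y,z])/1000))
    print(th,"L top/bot,R top/bot",proj("top",o).round(0).tolist(),((proj("scene",o)-[200,210])*4).round(0).tolist())
```

```text
t 9.62 tcp [0.5024 0.0153 0.2193] case mm [-107.8   40.7  219.3] F [0.52 0.43 0.5 ] w 0.0 yaw err deg 0.01 z [-0. -0. -1.]
1.5 L top/bot,R top/bot [[280.0, 114.0], [279.0, 121.0], [427.0, 145.0], [425.0, 152.0]] [[724.0, 155.0], [726.0, 142.0], [124.0, 92.0], [132.0, 81.0]]
1.6 L top/bot,R top/bot [[282.0, 106.0], [280.0, 113.0], [428.0, 137.0], [427.0, 143.0]] [[720.0, 174.0], [723.0, 159.0], [114.0, 110.0], [122.0, 96.0]]
1.7 L top/bot,R top/bot [[284.0, 99.0], [282.0, 105.0], [430.0, 129.0], [429.0, 135.0]] [[717.0, 196.0], [720.0, 179.0], [103.0, 130.0], [111.0, 114.0]]
1.8 L top/bot,R top/bot [[285.0, 91.0], [284.0, 97.0], [431.0, 122.0], [430.0, 128.0]] [[713.0, 222.0], [716.0, 202.0], [93.0, 154.0], [100.0, 136.0]]
1.85 L top/bot,R top/bot [[286.0, 88.0], [285.0, 93.0], [431.0, 119.0], [431.0, 124.0]] [[711.0, 235.0], [714.0, 214.0], [87.0, 167.0], [95.0, 148.0]]
```

View pics/s9z.png

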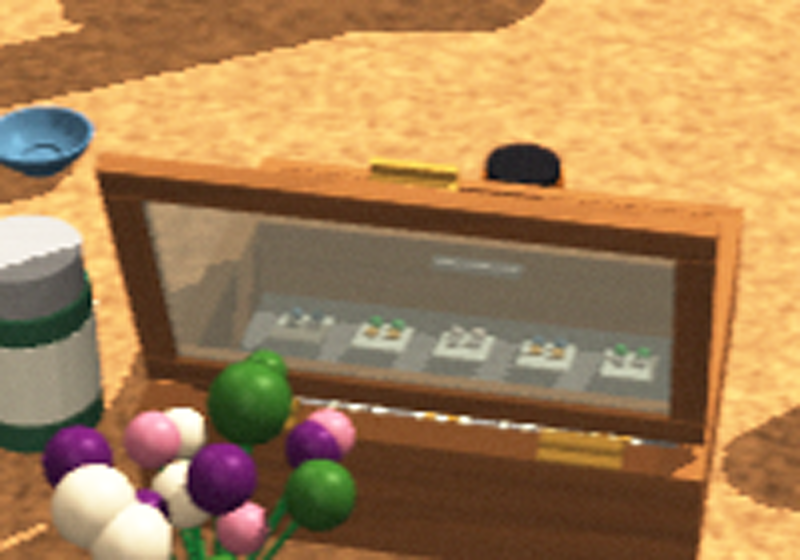

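View pics/t9.png

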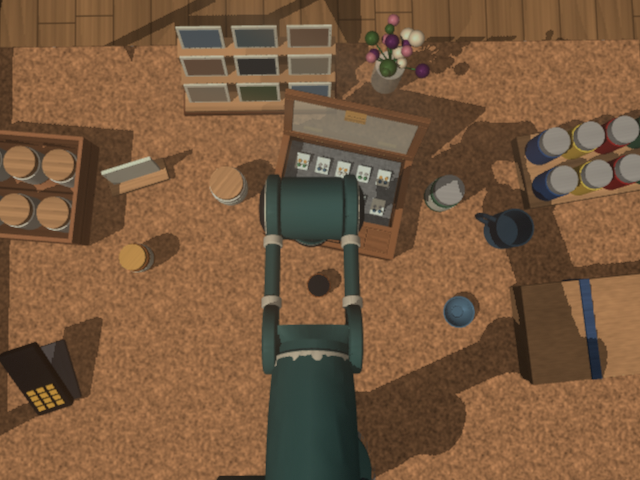

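The lid is at about 1.8 rad, with its rear edge at (287,91) to (430,122) in the top view, and the goods sit at their starting pixels. One last wrist look will check the plate and confirm the lid has stopped moving.

Run:
```python
from st import *
cv2.imwrite("pics/w10.png",bot.read_camera("wrist")[:,:,::-1])
a=cv2.imread("pics/t9.png");b=bot.read_camera("top")[:,:,::-1]
print("lid region max diff",np.abs(a[85:165,270:435].astype(int)-b[85:165,270:435]).max())
o=cv2.imread("pics/top0.png")
for n,u,v in[("candle",228,182),("tea",448,189),("cream",318,285),("dish",459,311),("honey",132,257),("mug",510,228),("card",135,175)]:
    t=cv2.cvtColor(o[v-20:v+20,u-20:u+20],6);s=cv2.cvtColor(np.ascontiguousarray(b[v-30:v+30,u-30:u+30]),6)
    r=cv2.matchTemplate(s,t,cv2.TM_CCOEFF_NORMED);_,m,_,l=cv2.minMaxLoc(r);print(n,round(m,2),"shift px",l[0]-10,l[1]-10)
```

```text
t 9.72 tcp [0.5021 0.0154 0.2192] case mm [-108.1   40.7  219.2] F [0.24 0.29 0.34] w -0.0 yaw err deg 0.01 z [-0.001  0.    -1.   ]
lid region max diff 8
candle 1.0 shift px 0 0
tea 0.7 shift px 0 0
cream 0.74 shift px 0 0
dish 0.65 shift px 0 0
honey 1.0 shift px 0 0
mug 0.66 shift px 1 0
card 1.0 shift px 0 0
```

View pics/w10.png

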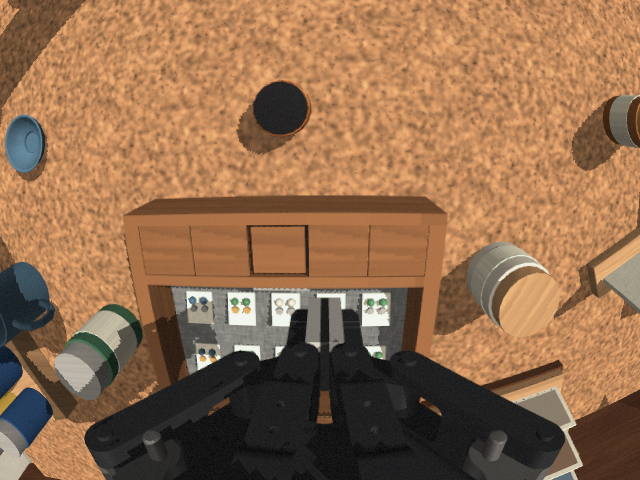

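The plate at (278,250) is back up, the lid is at rest, the goods haven't moved and the arm is touching nothing.

```bash
python3 -c "
from workcell import bot
print(bot.finish_job())"
```

```text
the job is handed in; nothing more can be done
None
```

The showcase is open and the job is handed in at about 9.7 s; the interface gave no verdict.

- **Finding the catch:** I found it by eye rather than feeling along the row. In the top and wrist pictures, only the middle panel had the wide dark gap.
- **Pressing it:** I pressed with closed fingers to the end of its travel, with the tip at 66.5 mm, about 6 mm down. The upward force rose from 2.4 N to 4.6 N, then to 9.4 N at the end, and the lid sprang to about 0.7 rad.
- **Opening the lid:** I pushed it round with the fingertip under its front edge, 40 mm to the side of the brass strike. The wrist force stayed around 1 N in the readings between moves. I then backed the arm off.

**Last checks:**
- **Lid:** it rests at about 1.8 rad and did not move between the last two top pictures.
- **Press plate:** it looks back up in the wrist picture; I did not measure its height.
- **Goods:** none had shifted by more than 1 pixel (about 2 mm). The match was weaker (0.65 to 0.74) for the tea tin, cream jar, dish and mug, most likely because the arm's shadow had moved off them.
- **Robot:** it was clear of everything.

**Disagreements:** one early wrist measurement, taken while the arm was still settling, put the plate about 5 mm from the top-camera position. Repeated at rest, the two agreed within 1.5 mm. The lid was also reached about 10 mm later than I had worked out.

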